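Pack the look-alike part tins of the vegetable cutter, heaviest lowest

ROBOT

A 6-joint arm with a two-finger parallel gripper is mounted at the origin on the work surface. World frame = base frame: x ahead of the robot, y to its left, z up, the work surface at z = 0. Lengths are in m, angles in rad, forces in N, time in s.
With the tool pointing down it reaches from about 0.4 to 0.825 m from the base axis. Payload 7 kg.
Tool frame: the origin (TCP) lies midway between the tips of the shut fingers; the grasp point (between the pads) lies 19 mm behind it; z points along the fingers, y is the line along which they close (so a half turn about z gives the same grasp; the last joint's range is limited). The gripper opens to 88 mm and grips with 3 to 60 N. Pads are 19 mm wide; open, the fingers measure 130 mm over their backs; the gripper's body (78 mm by 193 mm) begins 47 mm behind the grasp point.
Start: joints at [1.513, 0.359, 0.012, 0, -1.224, -0.288], TCP at [0.229, 0.635, 0.227] pointing down, gripper open.
Joint ranges: [-3.07, 3.07], [-1.43, 2.12], [-1.02, 1.25], [-3.03, 1.67], [-3.05, -0], [-3.03, 3.03]. Speed limits (rad/s): [2.39, 2.39, 3.01, 3.14, 3.14, 3.14].

INTERFACE

Orientations are given as a unit quaternion [x, y, z, w].
In Python, from bench import ctrl gives the robot as it stands. The module is installed in compiled form; this text tells all that it offers.
- The arm moves only by the shell command python3 -m jog 'ROWS' [FORCE]. ROWS is a JSON object whose key "rows" holds a list of rows, 1 to 20 of them, each of 5 numbers: the finger opening in m, then dx, dy, dz in a scale on which 1.0 is 0.8 m, then a turn about the tool's z in shares of 4 rad (1.0 is 4 rad); each row is the pose to reach, as a shift and turn from the pose commanded when the command began, along the tool's axes at that moment; what a row does not reach only later rows make up. A row lasts 1/12 s, in which the tool goes at most 0.0417 m and 0.125 rad, less where a joint would pass 70% of its speed; a pose out of reach is approached as far as the arm can. The fingers move at their own pace and stop on an object; FORCE is the grip in N (left out, the last holds). Time passes only in rows, so rows that do not move let the fingers close. It prints the time, the measured TCP pose, the force, the opening and the grip force at its end. Input that does not fit is refused with a message, and nothing moves.
- ctrl.state(): the state, without advancing time (a new reading comes with each control period).
- ctrl.capture(name): name is "scene" or "top"; returns the picture (400x640x3 uint8, red, green, blue); there is no depth.
- ctrl.camera_params(name): a dict with "mtx" (3x3 intrinsics, pixels), "rvec" (rotation vector, rad) and "tvec" (3), from world to camera coordinates, as OpenCV has them. Camera axes: x right, y down, z forward; pixel columns grow to the right and rows downward; lengths in m; the calibration is good to about 2 mm. A picture is of the moment at which its call begins. camera_params takes no time and is no camera call.
- ctrl.hand_in(): hands the job in; it is judged then, once.
The state is a dict: "time_s": time; "joints": joint angles; "joint_vel": joint speeds; "tau": joint torques, N m; "eef_pos": TCP position; "ee_rot": TCP orientation; "wrist_force": force on the tool from outside, world axes, zero at the start; "moment": the same for the moment, N m; "gripper_width": finger opening in m; "finger_force": force on a finger pad.
Only numpy, scipy, OpenCV 4.12 (cv2) and the standard library are available. Lean on these libraries where they do the work, as an engineer would, in place of code of your own. Each camera call takes 0.05 s, during which the arm holds its last target. There are 200 camera calls.

TASK

Three identical closed tins hold the cutter's spare parts: castings (heavy), covers (middling) and gaskets (light), and only lifting them tells which is which. Pack all three in the plywood box as one flat stack with the heaviest at the bottom, the middling one in the middle and the lightest on top, setting each down rather than letting it fall. Leave everything else on the table where it is.

Things in the scene. Friction and masses are not known exactly. Their poses are not given: they have to be found in the camera images.
- tin_a: A closed flat aluminium tin, 96 long (its x) x 66 wide (its y) x 28 mm high, origin at the centre of its underside, z up; looks the same as the other two. Contents change from run to run, so only weight tells, and can shift a little inside. The tins weigh about 0.80, 0.42 and 0.15 kg with contents (within 8 %), in unknown order.
- tin_b: A closed flat aluminium tin, 96 long (its x) x 66 wide (its y) x 28 mm high, origin at the centre of its underside, z up; looks the same as the other two. Contents change from run to run, so only weight tells, and can shift a little inside.
- tin_c: A closed flat aluminium tin, 96 long (its x) x 66 wide (its y) x 28 mm high, origin at the centre of its underside, z up; looks the same as the other two. Contents change from run to run, so only weight tells, and can shift a little inside.
- pack_box: Open plywood box, fixed to the table, outer 124 (its x) x 138 (its y) x 68 mm high; walls and floor 6 mm thick (inside 112 x 126 mm). A tin lies lengthwise along the box's x, leaving finger room beside both long sides; one tin per layer, the third stands proud of the rim. Origin: centre of the underside, z up.
- disc: Bystander: steel cutter disc 86 mm across with a hub, 22 mm high, lying among the tins. Origin: centre of the underside.
- dish: Bystander: brown earthenware dish 140 mm across, 50 mm high. Origin: centre of the underside.
- mug: Bystander: white mug 76 mm across, 85 mm high. Origin: centre of the underside.
- wrench: Bystander: steel wrench lying flat. Origin: underside, near its middle.
- jar: Bystander: closed glass jar 72 mm across, 100 mm high. Origin: centre of the underside.

How it is judged:
At the end, for the whole second after the job is handed in: All three tins lie flat (within 0.1 rad) in the box within 40 mm of its centre, at rest and released, one per layer: heaviest on the floor, middling on it, lightest on top (the top one presses on the next with under 2.6 N, the upper two on the lowest with 3.5 to 7.4 N) (angle between each of tin_a, tin_b, tin_c's own z axis and vertical below 0.1 rad and horizontal distance between each of tin_a, tin_b, tin_c and pack_box below 0.04 m and linear speed of each of tin_a, tin_b, tin_c below 0.02 m/s and contact force between each of tin_a, tin_b, tin_c and the arm below 0.5 N and contact force between each of tin_a, tin_b, tin_c and the fingers below 0.5 N and ((z of tin_a in the frame of pack_box below 0.012 m and z of tin_b in the frame of pack_box between 0.027 and 0.042 m and z of tin_c in the frame of pack_box between 0.055 and 0.07 m and contact force between tin_c and tin_b between 0.5 and 2.6 N and contact force between tin_b and tin_a between 3.5 and 7.4 N) or (z of tin_a in the frame of pack_box below 0.012 m and z of tin_c in the frame of pack_box between 0.027 and 0.042 m and z of tin_b in the frame of pack_box between 0.055 and 0.07 m and contact force between tin_b and tin_c between 0.5 and 2.6 N and contact force between tin_c and tin_a between 3.5 and 7.4 N) or (z of tin_b in the frame of pack_box below 0.012 m and z of tin_a in the frame of pack_box between 0.027 and 0.042 m and z of tin_c in the frame of pack_box between 0.055 and 0.07 m and contact force between tin_c and tin_a between 0.5 and 2.6 N and contact force between tin_a and tin_b between 3.5 and 7.4 N) or (z of tin_b in the frame of pack_box below 0.012 m and z of tin_c in the frame of pack_box between 0.027 and 0.042 m and z of tin_a in the frame of pack_box between 0.055 and 0.07 m and contact force between tin_a and tin_c between 0.5 and 2.6 N and contact force between tin_c and tin_b between 3.5 and 7.4 N) or (z of tin_c in the frame of pack_box below 0.012 m and z of tin_a in the frame of pack_box between 0.027 and 0.042 m and z of tin_b in the frame of pack_box between 0.055 and 0.07 m and contact force between tin_b and tin_a between 0.5 and 2.6 N and contact force between tin_a and tin_c between 3.5 and 7.4 N) or (z of tin_c in the frame of pack_box below 0.012 m and z of tin_b in the frame of pack_box between 0.027 and 0.042 m and z of tin_a in the frame of pack_box between 0.055 and 0.07 m and contact force between tin_a and tin_b between 0.5 and 2.6 N and contact force between tin_b and tin_c between 3.5 and 7.4 N))); the robot touches nothing.
It fails at once if a tin falls freely faster than 0.65 m/s (dropped from more than about 20 mm) ((linear speed of tin_a above 0.65 m/s and contact force between tin_a and the fingers below 0.01 N) or (linear speed of tin_b above 0.65 m/s and contact force between tin_b and the fingers below 0.01 N) or (linear speed of tin_c above 0.65 m/s and contact force between tin_c and the fingers below 0.01 N)).
It fails at once if a bystander is moved by more than 30 mm (distance of any of disc, dish, mug, wrench, jar from where it was at the start of the episode above 0.03 m).
It also fails if it takes over 72 s, if anything falls off the work surface, if the arm or the gripper's body presses on something with over 40 N, if the wrist force passes 120 N, or if a joint passes its speed limit or range.

## Working session

There is one attempt and no reset: what is moved stays moved. The work goes in short steps, Python scripts to look and compute and a shell command to move; the robot and the scene stay as the last step left them, time stands still between calls to the robot, and variables do not carry over. Pictures are saved under pics/ and viewed, at most 10 in all, crops included, and the job is handed in when it is done.

```bash
mkdir -p pics; python3 - <<'E'
from bench import ctrl
import cv2
for n in("scene","top"):
    im=ctrl.capture(n); cv2.imwrite(f"pics/{n}0.png",im[:,:,::-1]); p=ctrl.camera_params(n); print(n,p)
print(ctrl.state())
E
```

```text
scene {'mtx': array([[427.40132853,   0.        , 320.77771188],
       [  0.        , 427.40132853, 192.7108457 ],
       [  0.        ,   0.        ,   1.        ]]), 'rvec': array([ 1.15919462,  2.41385727, -0.94226448]), 'tvec': array([ 0.36543376, -0.31518169,  1.38721593])}
top {'mtx': array([[440.21346377,   0.        , 318.88869293],
       [  0.        , 440.21346377, 191.54283822],
       [  0.        ,   0.        ,   1.        ]]), 'rvec': array([ 2.16664624, -2.21353813,  0.11687396]), 'tvec': array([-0.00863247,  0.60563984,  1.01494568])}
{'time_s': 0.1, 'joints': array([ 1.51309584e+00,  3.59273165e-01,  1.11328523e-02, -3.39311799e-04,
       -1.22410052e+00, -2.88116806e-01]), 'joint_vel': array([-1.30717631e-03, -2.04266678e-03,  2.79539129e-03,  1.66051826e-03,
        4.88141395e-05,  7.34048896e-04]), 'tau': array([-2.34316649e-03, -5.84161341e+01,  2.93753046e+01,  7.01562747e+00,
        1.01677689e-02, -5.25513099e-05]), 'eef_pos': array([0.22865679, 0.63460851, 0.22573039]), 'ee_rot': array([ 9.85078298e-01, -1.72105202e-01, -7.54367659e-05,  7.35803002e-04]), 'wrist_force': array([ 0.07288369, -0.00231567,  0.38002375]), 'moment': array([-0.03147049, -0.03597885, -0.02837209]), 'finger_force': 0.0, 'gripper_width': 0.0878123212161878}
```

View pics/top0.png

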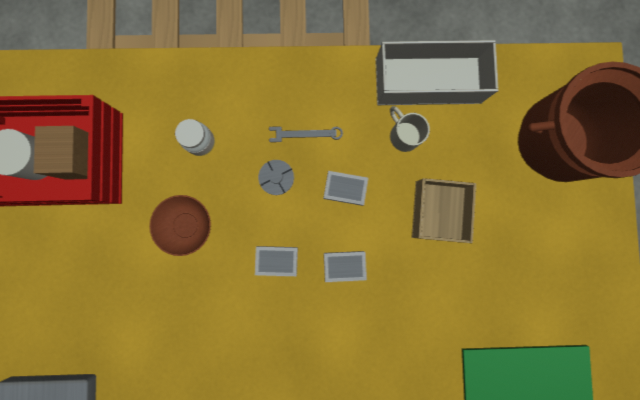

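View pics/scene0.png

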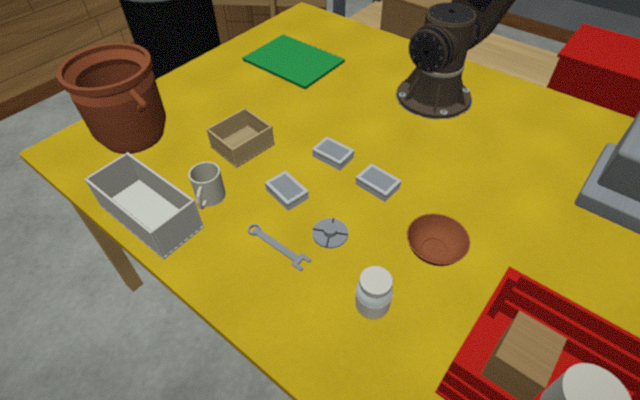

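The top view shows the tins at about (276,261), (345,187) and (345,266), the box at (444,211), the disc at (276,178) and the mug at (409,131). I'll measure the tins and box now.

```bash
cat > h.py <<'E'
import cv2, numpy as np
from bench import ctrl
def ray(name,uv,z):
    p=ctrl.camera_params(name); R=cv2.Rodrigues(p["rvec"])[0]; C=-R.T@p["tvec"].ravel()
    u=cv2.undistortPoints(np.float64(uv).reshape(-1,1,2),p["mtx"],None).reshape(-1,2)
    d=np.c_[u,np.ones(len(u))]@R
    return C+d*((z-C[2])/d[:,2])[:,None]
def rects(im,lo=300,hi=6000):
    hsv=cv2.cvtColor(im,cv2.COLOR_RGB2HSV)
    m=((hsv[...,1]<110)*255).astype(np.uint8)
    return [c for c in cv2.findContours(m,cv2.RETR_EXTERNAL,cv2.CHAIN_APPROX_NONE)[0] if lo<cv2.contourArea(c)<hi]
def report(name,c,z):
    P=ray(name,c.reshape(-1,2),z)[:,:2]
    (x,y),(w,h),a=cv2.minAreaRect((P*1000).astype(np.float32))
    if w<h: w,h,a=h,w,a+90
    print(name,cv2.boundingRect(c),"ctr mm",round(x,1),round(y,1),"size",round(w),round(h),"long axis deg",round((a+90)%180-90,1))
E
python3 - <<'E'
from h import *
im=cv2.cvtColor(cv2.imread("pics/top0.png"),cv2.COLOR_BGR2RGB)
for c in rects(im): report("top",c,0.028)
im2=cv2.cvtColor(cv2.imread("pics/scene0.png"),cv2.COLOR_BGR2RGB)
for c in rects(im2,200,2500): report("scene",c,0.028)
print(cv2.cvtColor(im,cv2.COLOR_RGB2HSV)[[211,182,240,211,350],[444,445,445,418,300]])
# rim corners as read from the picture
print(ray("top",[[420,179],[474,181],[471,243],[414,239]],0.068).round(3))
cv2.imwrite("pics/box.png",cv2.resize(cv2.imread("pics/top0.png")[165:255,400:490],None,fx=6,fy=6,interpolation=cv2.INTER_NEAREST))
E
```

```text
top (0, 374, 96, 26) ctr mm 179.1 596.7 size 211 54 long axis deg 88.2
top (324, 251, 43, 31) ctr mm 429.6 -78.0 size 98 68 long axis deg -88.8
top (255, 246, 43, 31) ctr mm 445.7 82.1 size 98 67 long axis deg 87.0
top (413, 179, 63, 64) ctr mm 555.6 -316.4 size 141 141 long axis deg -6.6
top (323, 171, 45, 35) ctr mm 612.8 -84.7 size 98 68 long axis deg 79.0
top (258, 160, 36, 35) ctr mm 641.7 80.0 size 82 81 long axis deg 88.9
top (0, 129, 47, 51) ctr mm 707.9 668.4 size 123 105 long axis deg 2.1
top (269, 127, 74, 15) ctr mm 743.3 7.1 size 174 34 long axis deg 89.0
top (175, 119, 39, 37) ctr mm 741.7 270.7 size 98 74 long axis deg 62.1
top (390, 106, 40, 46) ctr mm 752.0 -242.2 size 109 94 long axis deg -2.1
top (0, 0, 113, 50) ctr mm 1020.6 601.2 size 269 122 long axis deg 89.4
scene (540, 362, 92, 38) ctr mm 644.1 638.4 size 157 63 long axis deg -51.2
scene (355, 266, 38, 53) ctr mm 723.0 255.2 size 122 75 long axis deg 32.6
scene (248, 224, 63, 47) ctr mm 761.6 18.7 size 174 38 long axis deg 89.1
scene (312, 218, 37, 30) ctr mm 660.4 91.5 size 83 83 long axis deg 38.5
scene (265, 171, 44, 40) ctr mm 622.6 -77.7 size 117 79 long axis deg 78.6
scene (356, 164, 46, 38) ctr mm 457.6 86.4 size 110 89 long axis deg 87.0
scene (188, 161, 37, 48) ctr mm 729.9 -253.5 size 164 82 long axis deg 62.6
scene (312, 137, 42, 34) ctr mm 441.8 -71.5 size 114 90 long axis deg -88.9
scene (207, 109, 67, 58) ctr mm 546.7 -322.2 size 192 176 long axis deg 83.3
scene (325, 0, 58, 28) ctr mm -271.0 -514.8 size 241 239 long axis deg -52.5
[[ 20  88 127]
 [ 20  97 123]
 [ 21 103 144]
 [ 19 108  64]
 [ 23 188 152]]
[[ 0.626 -0.252  0.068]
 [ 0.619 -0.376  0.068]
 [ 0.478 -0.362  0.068]
 [ 0.49  -0.233  0.068]]
```

View pics/box.png

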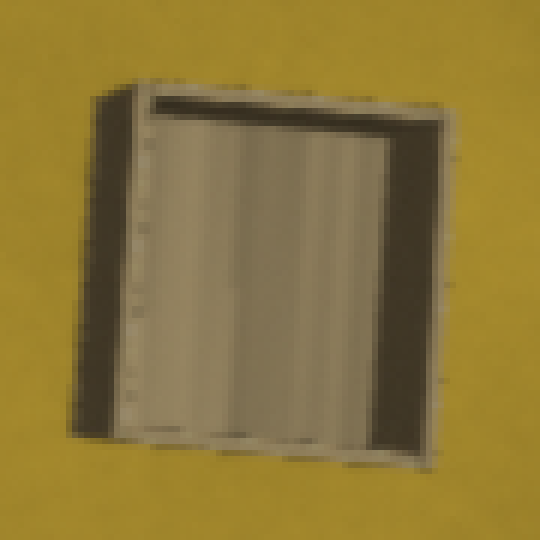

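The crop shows the rim's outer corners at crop pixels (140,85), (452,110), (432,468) and (112,440). The box's short side (its x) therefore runs across the picture, roughly along world y.

```bash
cat >> h.py <<'E'
def go(x,y,z,deg):
    """tool-frame shift and turn from the measured pose to TCP x,y,z (m), closing line at deg (mod 180)"""
    from scipy.spatial.transform import Rotation as Ro
    s=ctrl.state(); R=Ro.from_quat(s["ee_rot"]).as_matrix()
    d=R.T@(np.array([x,y,z])-s["eef_pos"]); cur=np.arctan2(R[1,1],R[0,1])
    t=-(np.radians(deg)-cur); t=(t+np.pi/2)%np.pi-np.pi/2
    print("t",round(s["time_s"],2),"pos",s["eef_pos"].round(4),"d",d.round(4),"turn",round(t,3),"j6",s["joints"][5].round(2),"F",s["wrist_force"].round(2))
E
python3 - <<'E'
from h import *
c=ray("top",np.array([[140,85],[452,110],[432,468],[112,440]])/6-0.4+[400,165],0.068)[:,:2]
print(c.round(4),c.mean(0).round(4),[np.degrees(np.arctan2(*(c[i]-c[j])[::-1])).round(1) for i,j in((0,3),(1,2),(0,1),(3,2))],np.linalg.norm(c-np.roll(c,1,0),axis=1))
go(.4457,.0821,.10,-3)
E
```

```text
[[ 0.6262 -0.2588]
 [ 0.6142 -0.378 ]
 [ 0.4789 -0.3634]
 [ 0.4921 -0.2426]] [ 0.5528 -0.3107] [np.float64(-6.9), np.float64(-6.2), np.float64(84.3), np.float64(83.7)] [0.13504849 0.11982647 0.13617052 0.12154182]
t 0.1 pos [0.2287 0.6346 0.2257] d [0.3915 0.446  0.1264] turn 1.277 j6 -0.29 F [ 0.07 -0.    0.38]
```

The rows are not in the units I measure in: shifts go in shares of 0.8 m and turns go in shares of 4 rad. I convert before sending: 0.446 m / 0.8 = 0.5575, 0.392 m / 0.8 = 0.49, 1.277 rad / 4 = 0.3193.

```bash
r='' ; python3 -m jog '{"rows":[[0.088, 0.49, 0.5575, 0.125, 0.3193], [0.088, 0.49, 0.5575, 0.125, 0.3193], [0.088, 0.49, 0.5575, 0.125, 0.3193], [0.088, 0.49, 0.5575, 0.125, 0.3193], [0.088, 0.49, 0.5575, 0.125, 0.3193], [0.088, 0.49, 0.5575, 0.125, 0.3193], [0.088, 0.49, 0.5575, 0.125, 0.3193], [0.088, 0.49, 0.5575, 0.125, 0.3193], [0.088, 0.49, 0.5575, 0.125, 0.3193], [0.088, 0.49, 0.5575, 0.125, 0.3193], [0.088, 0.49, 0.5575, 0.125, 0.3193], [0.088, 0.49, 0.5575, 0.125, 0.3193], [0.088, 0.49, 0.5575, 0.125, 0.3193], [0.088, 0.49, 0.5575, 0.125, 0.3193], [0.088, 0.49, 0.5575, 0.125, 0.3193], [0.088, 0.49, 0.5575, 0.125, 0.3193], [0.088, 0.49, 0.5575, 0.125, 0.3193], [0.088, 0.49, 0.5575, 0.125, 0.3193], [0.088, 0.49, 0.5575, 0.125, 0.3193]]}' 20; python3 -c "
from h import *
go(.4457,.0821,.005,-3)"
```

```text
time_s: 1.68
eef_pos: [0.4464, 0.0833, 0.1267]
ee_rot: [-0.689, 0.725, -0.0, 0.0]
wrist_force: [0.8, 0.6, 0.5]
gripper_width: 0.0876
finger_force: 0.0
t 1.68 pos [0.4464 0.0833 0.1267] d [0.0013 0.0007 0.1217] turn 0.001 j6 -0.67 F [0.84 0.61 0.55]
```

Scaled: 0.121 m / 0.8 = 0.1513, 0.12 m / 0.8 = 0.15.

```bash
python3 -m jog '{"rows":[[0.088, 0.0013, 0.0013, 0.05, 0], [0.088, 0.0013, 0.0013, 0.1, 0], [0.088, 0.0013, 0.0013, 0.1313, 0], [0.088, 0.0013, 0.0013, 0.15, 0], [0.088, 0.0013, 0.0013, 0.1513, 0], [0.088, 0.0013, 0.0013, 0.1513, 0], [0.06, 0.0013, 0.0013, 0.1513, 0], [0.06, 0.0013, 0.0013, 0.1513, 0], [0.06, 0.0013, 0.0013, 0.1513, 0], [0.06, 0.0013, 0.0013, 0.1513, 0], [0.06, 0.0013, 0.0013, 0.1513, 0], [0.06, 0.0013, 0.0013, 0.1513, 0], [0.06, 0.0013, 0.0013, 0.1513, 0]]}' 35
```

```text
time_s: 2.77
eef_pos: [0.4462, 0.0821, 0.0066]
ee_rot: [-0.689, 0.725, -0.0, 0.001]
wrist_force: [-1.6, 1.8, 9.2]
gripper_width: 0.0654
finger_force: 35.0
```

```bash
python3 -m jog '{"rows":[[0.06, 0, 0, -0.0125, 0], [0.06, 0, 0, -0.0375, 0], [0.06, 0, 0, -0.0625, 0], [0.06, 0, 0, -0.0625, 0], [0.06, 0, 0, -0.0625, 0], [0.06, 0, 0, -0.0625, 0], [0.06, 0, 0, -0.0625, 0], [0.06, 0, 0, -0.0625, 0], [0.06, 0, 0, -0.0625, 0], [0.06, 0, 0, -0.0625, 0], [0.06, 0, 0, -0.0625, 0]]}'; python3 -m jog '{"rows":[[0.06, 0, 0, 0, 0], [0.06, 0, 0, 0, 0], [0.06, 0, 0, 0, 0]]}';  python3 -c "
from h import *
s=ctrl.state();print(s['tau'],s['moment'])"
```

```text
time_s: 3.68
eef_pos: [0.4452, 0.0815, 0.0552]
ee_rot: [-0.688, 0.725, 0.0, -0.0]
wrist_force: [-0.2, 0.2, -8.1]
gripper_width: 0.0659
finger_force: 35.0
time_s: 3.93
eef_pos: [0.4454, 0.0816, 0.0555]
ee_rot: [-0.688, 0.725, 0.0, -0.0]
wrist_force: [-0.5, 0.4, -8.9]
gripper_width: 0.066
finger_force: 35.0
[ 5.67448242e-04 -3.85009396e+01  2.21870971e+01  5.70028827e+00
 -3.00647796e-02 -4.85517853e-05] [ 0.08937556 -0.03490219 -0.04227846]
```

```bash
python3 -c "
from h import *
go(.553,-.311,.12,-6.3)"
```

```text
t 3.93 pos [0.4454 0.0816 0.0555] d [ 0.3865 -0.1279 -0.0645] turn 0.058 j6 -0.67 F [-0.45  0.37 -8.9 ]
```

Scaled: 0.386 m / 0.8 = 0.4825, 0.08 m / 0.8 = 0.1, 0.058 rad / 4 = 0.0145.

```bash
python3 -m jog '{"rows":[[0.06, 0, 0, -0.0375, 0], [0.06, 0.0188, -0.0063, -0.0813, 0], [0.06, 0.0563, -0.0188, -0.0813, 0], [0.06, 0.1, -0.0325, -0.0813, 0.0145], [0.06, 0.1438, -0.0475, -0.0813, 0.0145], [0.06, 0.1875, -0.0625, -0.0813, 0.0145], [0.06, 0.2313, -0.0763, -0.0813, 0.0145], [0.06, 0.275, -0.0913, -0.0813, 0.0145], [0.06, 0.3188, -0.105, -0.0813, 0.0145], [0.06, 0.3625, -0.12, -0.0813, 0.0145], [0.06, 0.4063, -0.1338, -0.0813, 0.0145], [0.06, 0.4438, -0.1463, -0.0813, 0.0145], [0.06, 0.4688, -0.155, -0.0813, 0.0145], [0.06, 0.4825, -0.16, -0.0813, 0.0145], [0.06, 0.4825, -0.16, -0.0813, 0.0145], [0.06, 0.4825, -0.16, -0.0813, 0.0145], [0.06, 0.4825, -0.16, -0.0813, 0.0145]]}'; python3 -c "
from h import *
go(.553,-.311,.0126,-6.3)
cv2.imwrite('pics/a.png',np.vstack([cv2.resize(ctrl.capture(n)[a:b,c:d,::-1],(600,300)) for n,a,b,c,d in(('top',150,270,350,590),('scene',60,210,120,420))]))"
```

```text
time_s: 5.35
eef_pos: [0.5526, -0.3097, 0.1201]
ee_rot: [-0.667, 0.745, 0.001, -0.0]
wrist_force: [0.5, -0.2, -7.7]
gripper_width: 0.0658
finger_force: 35.0
t 5.35 pos [ 0.5526 -0.3097  0.1201] d [ 0.0013 -0.0007  0.1075] turn -0.0 j6 0.09 F [ 0.55 -0.21 -7.73]
```

View pics/a.png

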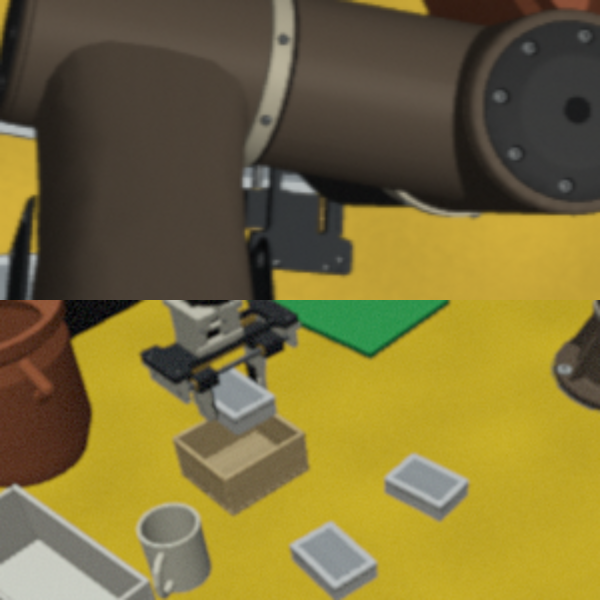

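The scene view shows the tin held level, centred over the box and aligned with its walls. Lowering it now.

Scaled: 0.103 m / 0.8 = 0.1288, 0.1 m / 0.8 = 0.125.

```bash
python3 -m jog '{"rows":[[0.06, 0.0013, -0.0013, 0.025, 0], [0.06, 0.0013, -0.0013, 0.0563, 0], [0.06, 0.0013, -0.0013, 0.0875, 0], [0.06, 0.0013, -0.0013, 0.1063, 0], [0.06, 0.0013, -0.0013, 0.1188, 0], [0.06, 0.0013, -0.0013, 0.125, 0], [0.06, 0.0013, -0.0013, 0.1288, 0], [0.06, 0.0013, -0.0013, 0.1288, 0], [0.06, 0.0013, -0.0013, 0.1288, 0], [0.06, 0.0013, -0.0013, 0.1288, 0]]}'
```

```text
time_s: 6.28
eef_pos: [0.5549, -0.3118, 0.0188]
ee_rot: [-0.667, 0.745, -0.001, 0.001]
wrist_force: [0.9, -0.0, -7.9]
gripper_width: 0.0657
finger_force: 35.0
```

Scaled: 0.006 m / 0.8 = 0.0075, 0.005 m / 0.8 = 0.0063.

```bash
python3 -m jog '{"rows":[[0.06, 0, 0, 0.0038, 0], [0.06, 0, 0, 0.0063, 0], [0.06, 0, 0, 0.0075, 0], [0.06, 0, 0, 0.0075, 0], [0.06, 0, 0, 0.0075, 0], [0.06, 0, 0, 0.0075, 0]]}'
```

```text
time_s: 6.78
eef_pos: [0.5545, -0.3119, 0.013]
ee_rot: [-0.667, 0.745, -0.001, 0.0]
wrist_force: [-2.3, 2.6, 5.3]
gripper_width: 0.0659
finger_force: 35.0
```

Touching the floor. Release with a small opening, then rise.

```bash
python3 -m jog '{"rows":[[0.074, 0, 0, 0, 0], [0.074, 0, 0, 0, 0], [0.074, 0, 0, 0, 0], [0.074, 0, 0, 0, 0], [0.074, 0, 0, -0.0188, 0], [0.074, 0, 0, -0.05, 0], [0.074, 0, 0, -0.1, 0], [0.074, 0, 0, -0.1375, 0], [0.08, 0, 0, -0.1375, 0], [0.088, 0, 0, -0.1375, 0]]}'; python3 -c "
from h import *
go(.4296,-.078,.10,1.2)"
```

```text
time_s: 7.62
eef_pos: [0.5555, -0.312, 0.1242]
ee_rot: [-0.667, 0.745, -0.002, 0.001]
wrist_force: [-0.8, -0.6, -0.1]
gripper_width: 0.0823
finger_force: 0.0
t 7.62 pos [ 0.5555 -0.312   0.1242] d [-0.2188  0.151   0.0233] turn -0.131 j6 0.1 F [-0.76 -0.64 -0.07]
```

Scaled: -0.219 m / 0.8 = -0.2738, 0.151 m / 0.8 = 0.1888, -0.131 rad / 4 = -0.0328.

```bash
python3 -m jog '{"rows":[[0.088, -0.2738, 0.1888, 0.025, -0.0328], [0.088, -0.2738, 0.1888, 0.025, -0.0328], [0.088, -0.2738, 0.1888, 0.025, -0.0328], [0.088, -0.2738, 0.1888, 0.025, -0.0328], [0.088, -0.2738, 0.1888, 0.025, -0.0328], [0.088, -0.2738, 0.1888, 0.025, -0.0328], [0.088, -0.2738, 0.1888, 0.025, -0.0328], [0.088, -0.2738, 0.1888, 0.025, -0.0328], [0.088, -0.2738, 0.1888, 0.025, -0.0328], [0.088, -0.2738, 0.1888, 0.025, -0.0328], [0.088, -0.2738, 0.1888, 0.025, -0.0328]]}'; python3 -c "
from h import *
go(.4296,-.078,.0066,1.2)"
```

```text
time_s: 8.53
eef_pos: [0.4283, -0.0779, 0.1012]
ee_rot: [0.714, -0.7, -0.0, 0.0]
wrist_force: [0.3, -0.3, -0.8]
gripper_width: 0.0875
finger_force: 0.0
t 8.53 pos [ 0.4283 -0.0779  0.1012] d [ 0.0001 -0.0014  0.0946] turn -0.001 j6 -0.26 F [ 0.34 -0.31 -0.75]
```

Scaled: 0.094 m / 0.8 = 0.1175, 0.09 m / 0.8 = 0.1125.

```bash
python3 -m jog '{"rows":[[0.088, 0, -0.0013, 0.0375, 0], [0.088, 0, -0.0013, 0.075, 0], [0.088, 0, -0.0013, 0.1, 0], [0.088, 0, -0.0013, 0.1125, 0], [0.088, 0, -0.0013, 0.1175, 0], [0.088, 0, -0.0013, 0.1175, 0], [0.06, 0, -0.0013, 0.1175, 0], [0.06, 0, -0.0013, 0.1175, 0], [0.06, 0, -0.0013, 0.1175, 0], [0.06, 0, -0.0013, 0.1175, 0], [0.06, 0, -0.0013, 0.1175, 0], [0.06, 0, -0.0013, 0.1175, 0], [0.06, 0, -0.0013, 0.1175, 0]]}' 30;python3 -m jog '{"rows":[[0.06, 0, 0, -0.0125, 0], [0.06, 0, 0, -0.05, 0], [0.06, 0, 0, -0.1, 0], [0.06, 0, 0, -0.1375, 0], [0.06, 0, 0, -0.1375, 0], [0.06, 0, 0, -0.1375, 0], [0.06, 0, 0, -0.1375, 0], [0.06, 0, 0, -0.1375, 0], [0.06, 0, 0, -0.1375, 0], [0.06, 0, 0, -0.1375, 0]]}';python3 -m jog '{"rows":[[0.06, 0, 0, 0, 0], [0.06, 0, 0, 0, 0], [0.06, 0, 0, 0, 0]]}'; python3 -c "
from h import *
go(.5545,-.3115,.12,-6.3)"
```

```text
time_s: 9.62
eef_pos: [0.4297, -0.0772, 0.0083]
ee_rot: [0.715, -0.7, 0.0, -0.001]
wrist_force: [-1.3, -0.0, 6.7]
gripper_width: 0.0658
finger_force: 30.0
time_s: 10.45
eef_pos: [0.4282, -0.0775, 0.1163]
ee_rot: [0.714, -0.7, -0.001, 0.001]
wrist_force: [0.2, -0.1, -3.6]
gripper_width: 0.0659
finger_force: 30.0
time_s: 10.7
eef_pos: [0.4289, -0.0774, 0.1173]
ee_rot: [0.714, -0.7, -0.0, 0.0]
wrist_force: [-0.2, -0.4, -3.1]
gripper_width: 0.0656
finger_force: 30.0
t 10.7 pos [ 0.4289 -0.0774  0.1173] d [ 0.2367 -0.1207 -0.0028] turn 0.131 j6 -0.26 F [-0.23 -0.35 -3.15]
```

About 3.4 N reads as the middling tin. On to the box.

Scaled: 0.237 m / 0.8 = 0.2963, 0.23 m / 0.8 = 0.2875, 0.131 rad / 4 = 0.0328.

```bash
python3 -m jog '{"rows":[[0.06, 0.0188, -0.01, -0.0038, 0], [0.06, 0.0563, -0.0288, -0.0038, 0.015], [0.06, 0.1, -0.0513, -0.0038, 0.0328], [0.06, 0.1438, -0.0738, -0.0038, 0.0328], [0.06, 0.1875, -0.0963, -0.0038, 0.0328], [0.06, 0.2313, -0.1188, -0.0038, 0.0328], [0.06, 0.2688, -0.1375, -0.0038, 0.0328], [0.06, 0.2875, -0.1475, -0.0038, 0.0328], [0.06, 0.2963, -0.1513, -0.0038, 0.0328], [0.06, 0.2963, -0.1513, -0.0038, 0.0328], [0.06, 0.2963, -0.1513, -0.0038, 0.0328], [0.06, 0.2963, -0.1513, -0.0038, 0.0328]]}'; python3 -c "
from h import *
go(.5545,-.3115,.0423,-6.3)"
```

```text
time_s: 11.7
eef_pos: [0.5543, -0.3109, 0.1203]
ee_rot: [-0.667, 0.745, 0.0, -0.0]
wrist_force: [0.4, 0.7, -4.6]
gripper_width: 0.0659
finger_force: 30.0
t 11.7 pos [ 0.5543 -0.3109  0.1203] d [ 0.0006 -0.0003  0.078 ] turn 0.0 j6 0.1 F [ 0.42  0.75 -4.56]
```

Scaled: 0.074 m / 0.8 = 0.0925, 0.072 m / 0.8 = 0.09.

```bash
python3 -m jog '{"rows":[[0.06, 0.0013, 0, 0.025, 0], [0.06, 0.0013, 0, 0.0563, 0], [0.06, 0.0013, 0, 0.075, 0], [0.06, 0.0013, 0, 0.085, 0], [0.06, 0.0013, 0, 0.09, 0], [0.06, 0.0013, 0, 0.0925, 0], [0.06, 0.0013, 0, 0.0925, 0], [0.06, 0.0013, 0, 0.0925, 0], [0.06, 0.0013, 0, 0.0925, 0]]}';python3 -m jog '{"rows":[[0.06, 0, 0, 0.0025, 0], [0.06, 0, 0, 0.0038, 0], [0.06, 0, 0, 0.005, 0], [0.06, 0, 0, 0.005, 0], [0.06, 0, 0, 0.005, 0]]}'
```

```text
time_s: 12.45
eef_pos: [0.5555, -0.3129, 0.0477]
ee_rot: [-0.667, 0.745, -0.001, 0.0]
wrist_force: [0.1, -0.0, -3.9]
gripper_width: 0.0658
finger_force: 30.0
time_s: 12.87
eef_pos: [0.5548, -0.3128, 0.0425]
ee_rot: [-0.667, 0.745, 0.0, -0.0]
wrist_force: [0.9, 0.7, -3.8]
gripper_width: 0.0658
finger_force: 30.0
```

Still hanging; a little lower.

Scaled: 0.002 m / 0.8 = 0.0025, 0.001 m / 0.8 = 0.0013.

```bash
python3 -m jog '{"rows":[[0.06, 0, 0, 0.0013, 0], [0.06, 0, 0, 0.0025, 0], [0.06, 0, 0, 0.0025, 0], [0.06, 0, 0, 0.0025, 0]]}'
```

```text
time_s: 13.2
eef_pos: [0.5549, -0.3128, 0.0424]
ee_rot: [-0.667, 0.745, -0.0, 0.0]
wrist_force: [-5.3, 3.8, 10.2]
gripper_width: 0.0657
finger_force: 30.0
```

Seated. Release, rise and go to the last tin.

Scaled: -0.08 m / 0.8 = -0.1, -0.07 m / 0.8 = -0.0875.

```bash
python3 -m jog '{"rows":[[0.074, 0, 0, 0, 0], [0.074, 0, 0, 0, 0], [0.074, 0, 0, 0, 0], [0.074, 0, 0, 0, 0], [0.074, 0, 0, -0.0188, 0], [0.074, 0, 0, -0.05, 0], [0.074, 0, 0, -0.0875, 0], [0.08, 0, 0, -0.1, 0], [0.088, 0, 0, -0.1, 0], [0.088, 0, 0, -0.1, 0]]}'; python3 -c "
from h import *
go(.6128,-.0847,.10,-11)"
```

```text
time_s: 14.03
eef_pos: [0.5552, -0.3128, 0.1211]
ee_rot: [-0.667, 0.745, -0.001, 0.001]
wrist_force: [0.1, -0.5, -0.4]
gripper_width: 0.0858
finger_force: 0.0
t 14.03 pos [ 0.5552 -0.3128  0.1211] d [-0.233  -0.0322  0.0211] turn 0.082 j6 0.1 F [ 0.11 -0.47 -0.41]
```

Scaled: -0.233 m / 0.8 = -0.2913, -0.032 m / 0.8 = -0.04, 0.082 rad / 4 = 0.0205.

```bash
python3 -m jog '{"rows":[[0.088, -0.2913, -0.04, 0.025, 0.0205], [0.088, -0.2913, -0.04, 0.025, 0.0205], [0.088, -0.2913, -0.04, 0.025, 0.0205], [0.088, -0.2913, -0.04, 0.025, 0.0205], [0.088, -0.2913, -0.04, 0.025, 0.0205], [0.088, -0.2913, -0.04, 0.025, 0.0205], [0.088, -0.2913, -0.04, 0.025, 0.0205], [0.088, -0.2913, -0.04, 0.025, 0.0205], [0.088, -0.2913, -0.04, 0.025, 0.0205]]}'; python3 -c "
from h import *
go(.6128,-.0847,.007,-11)"
```

```text
time_s: 14.78
eef_pos: [0.6114, -0.0847, 0.0993]
ee_rot: [-0.636, 0.771, 0.001, -0.001]
wrist_force: [0.7, -1.0, -0.0]
gripper_width: 0.0875
finger_force: 0.0
t 14.78 pos [ 0.6114 -0.0847  0.0993] d [-0.0003 -0.0015  0.0923] turn 0.0 j6 -0.37 F [ 0.68 -1.   -0.05]
```

Scaled: 0.091 m / 0.8 = 0.1138, 0.088 m / 0.8 = 0.11.

```bash
python3 -m jog '{"rows":[[0.088, 0, -0.0013, 0.0375, 0], [0.088, 0, -0.0013, 0.075, 0], [0.088, 0, -0.0013, 0.1, 0], [0.088, 0, -0.0013, 0.11, 0], [0.088, 0, -0.0013, 0.1138, 0], [0.088, 0, -0.0013, 0.1138, 0], [0.06, 0, -0.0013, 0.1138, 0], [0.06, 0, -0.0013, 0.1138, 0], [0.06, 0, -0.0013, 0.1138, 0], [0.06, 0, -0.0013, 0.1138, 0], [0.06, 0, -0.0013, 0.1138, 0], [0.06, 0, -0.0013, 0.1138, 0], [0.06, 0, -0.0013, 0.1138, 0]]}' 20;python3 -m jog '{"rows":[[0.06, 0, 0, -0.0125, 0], [0.06, 0, 0, -0.05, 0], [0.06, 0, 0, -0.1, 0], [0.06, 0, 0, -0.15, 0], [0.06, 0, 0, -0.1625, 0], [0.06, 0, 0, -0.1625, 0], [0.06, 0, 0, -0.1625, 0], [0.06, 0, 0, -0.1625, 0], [0.06, 0, 0, -0.1625, 0], [0.06, 0, 0, -0.1625, 0]]}';python3 -m jog '{"rows":[[0.06, 0, 0, 0, 0], [0.06, 0, 0, 0, 0], [0.06, 0, 0, 0, 0]]}'; python3 -c "
from h import *
go(.555,-.3125,.135,-6.3)"
```

```text
time_s: 15.87
eef_pos: [0.6139, -0.0848, 0.0107]
ee_rot: [-0.636, 0.772, -0.001, 0.001]
wrist_force: [-0.9, 0.6, 6.1]
gripper_width: 0.0659
finger_force: 20.0
time_s: 16.7
eef_pos: [0.6123, -0.0849, 0.138]
ee_rot: [-0.636, 0.772, 0.001, -0.001]
wrist_force: [-0.2, 0.3, -2.3]
gripper_width: 0.0658
finger_force: 20.0
time_s: 16.95
eef_pos: [0.613, -0.0849, 0.139]
ee_rot: [-0.636, 0.772, 0.0, -0.0]
wrist_force: [-0.1, -1.1, -2.1]
gripper_width: 0.0657
finger_force: 20.0
t 16.95 pos [ 0.613  -0.0849  0.139 ] d [0.2345 0.0135 0.0041] turn -0.082 j6 -0.37 F [-0.12 -1.14 -2.07]
```

About 2 N, against roughly 3.8 N on average for the last one, so this is the light tin and the order holds.

Scaled: 0.2345 m / 0.8 = 0.2931, 0.23 m / 0.8 = 0.2875, -0.082 rad / 4 = -0.0205.

```bash
python3 -m jog '{"rows":[[0.06, 0.0188, 0.0013, 0.005, 0], [0.06, 0.0563, 0.0038, 0.005, -0.01], [0.06, 0.1, 0.0063, 0.005, -0.0205], [0.06, 0.1438, 0.0088, 0.005, -0.0205], [0.06, 0.1875, 0.0113, 0.005, -0.0205], [0.06, 0.2313, 0.0138, 0.005, -0.0205], [0.06, 0.2688, 0.015, 0.005, -0.0205], [0.06, 0.2875, 0.0163, 0.005, -0.0205], [0.06, 0.2931, 0.0169, 0.005, -0.0205], [0.06, 0.2931, 0.0169, 0.005, -0.0205], [0.06, 0.2931, 0.0169, 0.005, -0.0205], [0.06, 0.2931, 0.0169, 0.005, -0.0205]]}'; python3 -c "
from h import *
go(.555,-.3125,.0727,-6.3)"
```

```text
time_s: 17.95
eef_pos: [0.5555, -0.3116, 0.1355]
ee_rot: [-0.667, 0.745, 0.0, 0.0]
wrist_force: [0.4, 0.4, -1.2]
gripper_width: 0.0657
finger_force: 20.0
t 17.95 pos [ 0.5555 -0.3116  0.1355] d [0.001  0.0004 0.0628] turn 0.001 j6 0.1 F [ 0.43  0.44 -1.16]
```

Scaled: 0.059 m / 0.8 = 0.0738, 0.056 m / 0.8 = 0.07.

```bash
python3 -m jog '{"rows":[[0.06, 0, 0, 0.025, 0], [0.06, 0, 0, 0.05, 0], [0.06, 0, 0, 0.0625, 0], [0.06, 0, 0, 0.07, 0], [0.06, 0, 0, 0.0738, 0], [0.06, 0, 0, 0.0738, 0], [0.06, 0, 0, 0.0738, 0], [0.06, 0, 0, 0.0738, 0]]}';python3 -m jog '{"rows":[[0.06, 0, 0, 0.0025, 0], [0.06, 0, 0, 0.0038, 0], [0.06, 0, 0, 0.005, 0], [0.06, 0, 0, 0.005, 0], [0.06, 0, 0, 0.005, 0]]}'
```

```text
time_s: 18.62
eef_pos: [0.5559, -0.3126, 0.0775]
ee_rot: [-0.667, 0.745, -0.001, 0.0]
wrist_force: [-0.5, -0.9, -0.8]
gripper_width: 0.0661
finger_force: 20.0
time_s: 19.03
eef_pos: [0.5553, -0.3126, 0.0727]
ee_rot: [-0.667, 0.745, -0.0, 0.0]
wrist_force: [-1.1, -0.3, 0.4]
gripper_width: 0.066
finger_force: 20.0
```

Scaled: 0.002 m / 0.8 = 0.0025, 0.001 m / 0.8 = 0.0013.

```bash
python3 -m jog '{"rows":[[0.06, 0, 0, 0.0013, 0], [0.06, 0, 0, 0.0025, 0], [0.06, 0, 0, 0.0025, 0], [0.06, 0, 0, 0.0025, 0]]}'
```

```text
time_s: 19.37
eef_pos: [0.5553, -0.3126, 0.0726]
ee_rot: [-0.667, 0.745, -0.001, 0.0]
wrist_force: [-5.3, 3.8, 13.0]
gripper_width: 0.0656
finger_force: 20.0
```

Seated. Release, rise and back off toward +y, where the arm won't hide the box.

Scaled: -0.36 m / 0.8 = -0.45, -0.32 m / 0.8 = -0.4.

```bash
python3 -m jog '{"rows":[[0.074, 0, 0, 0, 0], [0.074, 0, 0, 0, 0], [0.074, 0, 0, 0, 0], [0.074, 0, 0, 0, 0], [0.074, 0, 0, -0.0188, 0], [0.074, 0, 0, -0.0625, 0], [0.074, 0, 0, -0.1125, 0], [0.074, 0, 0, -0.125, 0], [0.074, -0.05, 0, -0.125, 0], [0.074, -0.1, 0, -0.125, 0], [0.074, -0.15, 0, -0.125, 0], [0.074, -0.2, 0, -0.125, 0], [0.074, -0.25, 0, -0.125, 0], [0.074, -0.3, 0, -0.125, 0], [0.074, -0.35, 0, -0.125, 0], [0.074, -0.4, 0, -0.125, 0], [0.074, -0.45, 0, -0.125, 0], [0.074, -0.45, 0, -0.125, 0], [0.074, -0.45, 0, -0.125, 0], [0.074, -0.45, 0, -0.125, 0]]}'; python3 -c "
from h import *
a=ctrl.capture('top');b=ctrl.capture('scene')
hs=cv2.cvtColor(a,cv2.COLOR_RGB2HSV)
cv2.imwrite('pics/b.png',np.vstack([cv2.resize(a[150:270,350:590,::-1],(600,300)),cv2.resize(b[60:210,120:420,::-1],(600,300))]))"
```

```text
time_s: 21.03
eef_pos: [0.5945, 0.0455, 0.1702]
ee_rot: [-0.668, 0.745, 0.0, -0.0]
wrist_force: [0.1, -0.2, -0.4]
gripper_width: 0.0741
finger_force: 0.0
```

View pics/b.png

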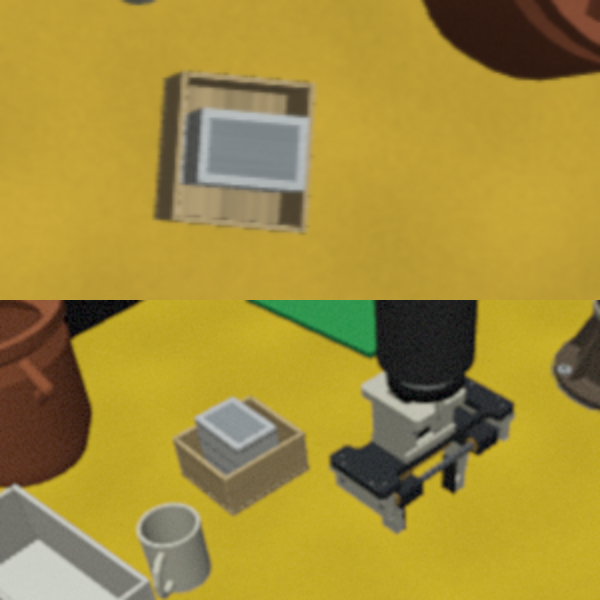

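The three tins are stacked flat inside the box (top tin near crop pixel (255,150), centred, standing proud of the rim). The mug is where it was and the arm is clear.

```bash
python3 -c "
from bench import ctrl
print(ctrl.hand_in())"
```

```text
the job is handed in; nothing more can be done
None
```

The job is handed in at about 21 s of the 72 s allowed: the three tins are stacked flat in the box, ordered by the wrist-force readings (about 8 N at the bottom, 4 N in the middle, 2 N on top), and the arm is clear; the hand-in gave no verdict.

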